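# Hang the aluminium specimen on the sprung hook

### The job

Stand the aluminium specimen gently in the middle of the balance pan, its handle turned ready for the hook, and let go of it. Then pull the sprung hook down by its red knob, swing it under the handle of the standing specimen and ease it up without letting it snap, until the specimen hangs still on the fully risen hook, clear of the pan, and let go. Leave the copper specimen, the dish and the beaker where they are.

Things in the scene. Friction and masses are not known exactly. Their poses are not given: they have to be found in the camera images.
- specimen: Bright aluminium cylinder, 50 mm diameter, 45 mm tall, 0.19 to 0.31 kg, standing loose on the bench with a dark wire handle on top (overall 96 mm). Origin: centre of its underside. The handle is an upright arch of 8 mm wire along the specimen's own x; the space under its crown is 43 mm high, 34 mm wide. Lift it by closing the fingers across the crown, along the specimen's y.
- specimen_handle (a point): Wire centre of the crown of the aluminium specimen's handle, on its axis, 92 mm above its underside. The wire slopes down a little to both sides from here, so a hook under it centres itself.
- copper_specimen: Bystander: a copper-coloured specimen of the same shape and size as the aluminium one. The two may stand in either of two places left of the balance. Origin: centre of its underside.
- stand: Fixed stand beyond the balance: grey base plate 110 x 200 x 18 mm and an upright steel column 22 mm in diameter, 337 mm high with its black cap. Origin: on the column's axis, at bench level. Its x axis points away from the balance: at swivel 0 the hook arm reaches along the stand's -x, over the pan.
- swivel (a joint): Angle (rad) of the column and hook arm about the column's vertical axis; 0 = arm along the stand's -x, positive = counter-clockwise from above, which carries the hook to the stand's -y side (robot's right). Range -0.3 to 1.3. It starts swung aside and stays where it is left (friction about 0.3 N at the knob).
- carriage (a joint): How far (m) the hook carriage is pulled down: 0 = fully risen, 0.078 = lowest. A spring pulls it up with about 5 N at the top and 8.5 N at the bottom; the specimen's weight is not enough to pull it down, so the loaded hook rises to the top by itself.
- knob (a point): Grip point on the red knob of the hook arm, an upright cylinder 22 mm in diameter, 180 mm from the column's axis, 278 mm above the bench when fully risen. Its top is 12 mm above this point; a steel flange 44 mm in diameter, good to push down on, is 23 mm below. The blue arm (12 mm thick, centre 33 mm below) runs under it to the column.
- hook_seat (a point): Lowest point inside the hook, where a handle rests; 88 mm straight below the knob point. The hook is a J of 6 mm round steel lying across the arm: shank 12 mm to the arm's -y side of the seat, upturned tip 16 mm to its +y side and 15 mm above the seat, underside 6 mm below the seat. The arm's +y is the stand's y turned by the swivel angle: the tip leads as the angle decreases.
- balance: Fixed grey bench balance, 200 x 170 mm, 38 mm high, display towards the robot. Origin: under the centre of its pan. The balance lies from 135 mm before to 65 mm behind the pan's centre.
- pan (a point): Centre of the upper face of the round steel pan, 120 mm diameter, 62 mm above the bench. It lies within about 15 mm of the point under the knob at swivel 0.
- dish: Bystander: low glass dish, 90 mm across, 18 mm high. Origin: centre of its underside.
- beaker: Bystander: glass beaker, 68 mm across, 90 mm high. Origin: centre of its underside.
Mind the look-alikes: they are no part of the job. What is shaped like the specimen but blue or green is not meant.

How it is judged (in metres and radians):
On the way, in this order (a step that is already met when the one before it is completed fails the run):
1. the aluminium specimen stands on the pan, let go (horizontal distance between specimen and pan below 0.035 m and z of specimen in the frame of pan between -0.004 and 0.004 m and angle between specimen's own z axis and vertical below 0.08 rad and contact force between specimen and the fingers below 0.2 N), for 0.2 s.
2. the hook has been pulled down and swung under the handle while the specimen stands on the pan (all of step 1 and x of hook_seat in the frame of specimen between -0.021 and 0.021 m and y of hook_seat in the frame of specimen between -0.014 and 0.014 m and z of hook_seat in the frame of specimen between 0.045 and 0.094 m and value of joint carriage above 0.03 m), for 0.05 s.
At the end, for the whole second after the job is handed in: The specimen hangs in the hook by its handle, untouched: seat in the arch, 75 to 94 mm above its underside; over 20 mm clear of the pan, tilt under 0.5 rad, slower than 0.06 m/s; carriage within 8 mm of the top; copper specimen, dish and beaker within 30 mm of their starts (x of hook_seat in the frame of specimen between -0.021 and 0.021 m and y of hook_seat in the frame of specimen between -0.014 and 0.014 m and z of hook_seat in the frame of specimen between 0.045 and 0.094 m and z of hook_seat in the frame of specimen above 0.075 m and value of joint carriage below 0.008 m and z of specimen in the frame of pan above 0.02 m and angle between specimen's own z axis and vertical below 0.5 rad and linear speed of specimen below 0.06 m/s and contact force between specimen and the fingers below 0.2 N and distance of each of copper_specimen, dish, beaker from where it was at the start of the episode below 0.03 m).
It fails at once if the hook snapped up (carriage rising faster than 0.3 m/s) (velocity of joint carriage below -0.3 m/s).
It fails at once if the specimen was dropped (moving faster than 0.5 m/s out of the fingers) (linear speed of specimen above 0.5 m/s and contact force between specimen and the fingers below 0.2 N).
It fails at once if the specimen was slammed onto the balance (over 120 N) (contact force between specimen and balance above 120 N).
It fails at once if a bystander was moved more than 30 mm (distance of any of copper_specimen, dish, beaker from where it was at the start of the episode above 0.03 m).
It also fails if it takes over 64 s, if anything falls off the work surface, if the arm or the gripper's body presses on something with over 40 N, if the wrist force passes 120 N, or if a joint passes its speed limit or range.

### The arm

A 6-joint arm with a two-finger parallel gripper is mounted at the origin on the work surface. World frame = base frame: x ahead of the robot, y to its left, z up, the work surface at z = 0. Lengths are in mm, angles in rad, forces in N, time in s.
With the tool pointing down it reaches from about 350 to 975 mm from the base axis. Payload 7.1 kg.
Tool frame: the origin (TCP) lies at the very end of the fingers, on their centre line; the grasp point (between the pads) lies 19 mm behind it; x points along the fingers, y is the direction in which the jaws open and shut, and the axes are right-handed (so a half turn about x gives the same grasp; the last joint's range is limited). The gripper opens to 88 mm and grips with 3 to 60 N. Pads are 20 mm wide; open, the fingers measure 115 mm over their backs; the gripper's body (75 mm by 178 mm) begins 61 mm behind the grasp point.
Start: joints at [-1.238, 0.423, 1.63, -0, 1.089, -0.019], TCP at [215.384, -586.698, 222.675] pointing down, gripper open.
Joint ranges: [-3, 3], [-0.9, 2.11], [0.09, 2.58], [-1.31, 4.45], [0.11, 2.69], [-2.54, 2.54]. Speed limits (rad/s): [2.39, 2.39, 3.01, 3.14, 3.14, 3.14].

### API

Orientations are given as a rotation vector (axis times angle).
In Python, from workcell import ctrl gives the robot as it stands. The module is installed in compiled form; this text tells all that it offers.
- The arm moves only by the tool carry_out, never from a script. Its argument "commands" is a list of rows, each a list of 6 numbers: the shift along the tool's x, y, z in m, then the turn, a rotation vector about the tool's x, y, z in degrees. In form: [[tx, ty, tz, rx, ry, rz], ...]. A call has 1 to 8 rows; each row shifts and turns the pose as measured when the row begins, along the tool's axes as they then stand; what a row does not reach is not made up. A row lasts 1/8 s, in which the tool goes at most 62.5 mm and 10.7 degrees, less where a joint would pass 70% of its speed; a pose out of reach is approached as far as the arm can. A call with a gripper value outside its range is refused whole. "grip" is the closure, from 0 (fully open) to 1 (shut), set as the call begins (left out, the last holds). The fingers move at their own pace and stop on an object; the grip force is fixed at half the most. Time passes only in rows, so rows that do not move let the fingers close. It gives the time, the measured TCP pose, the force and the opening at its end, in the units of the state.
- ctrl.get_obs(): the state, without advancing time (a new reading comes with each control period).
- ctrl.get_image(name): name is "scene" or "top" or "wrist"; returns a dict with "pixels" (384x512x3 uint8, blue, green, red), "intrinsics" (3x3 intrinsics, pixels), "dist_coeffs" ([k1, k2, p1, p2, k3] as OpenCV has them; the pictures are not rectified), "rvec" (rotation vector, rad) and "tvec" (3), from world to camera coordinates, as OpenCV has them. Camera axes: x right, y down, z forward; pixel columns grow to the right and rows downward; lengths in mm; the calibration is good to about 2 mm. A picture is of the moment at which its call begins. There is no depth.
- ctrl.close_job(): hands the job in, once; it reports no verdict.
The state is a dict: "t": time; "qpos": joint angles; "qvel": joint speeds; "joint_torque": joint torques, N m; "ee_pos": TCP position; "orientation": TCP orientation; "ft_force": force on the tool from outside, world axes, zero at the start; "moment": the same for the moment, N m; "width": finger opening in mm.
Only numpy, scipy, OpenCV 4.12 (cv2) and the standard library are available. Lean on these libraries where they do the work, as an engineer would, in place of code of your own. Each camera call takes 0.05 s, during which the arm holds its last target. There are 200 camera calls.

## Working session

There is one attempt and no reset: what is moved stays moved. The work goes in short steps, Python scripts to look and compute and a tool call to move; the robot and the scene stay as the last step left them, time stands still between calls to the robot, and variables do not carry over. Pictures are saved under pics/ and viewed, about 8 in all and at most 12, crops included, and the job is handed in when it is done.

Besides the shell and the picture viewer there is one more tool, called by a JSON object that holds its "fn" and its "kwargs", one argument or row to a line. carry_out: Moves the arm, as the interface text tells. Its arguments: {"type":"object","properties":{"commands":{"type":"array"},"grip":{"type":"number"}},"required":["commands"]}

```bash
mkdir -p pics
cat > h.py <<'E'
import numpy as np, cv2, pickle
from workcell import ctrl
def snap(n,fn):
    d=ctrl.get_image(n); cv2.imwrite('pics/'+fn+'.png',d['pixels']); pickle.dump(d,open(fn+'.pkl','wb')); return d
def load(fn): return pickle.load(open(fn+'.pkl','rb'))
def A(x): return np.asarray(x,float)
def ray(d,uv):
    R=cv2.Rodrigues(A(d['rvec']))[0]; t=A(d['tvec']).ravel()
    p=cv2.undistortPoints(A([[uv]]),A(d['intrinsics']),A(d['dist_coeffs']))[0,0]
    return -R.T@t, R.T@A([p[0],p[1],1])
def atz(d,uv,z):
    c,r=ray(d,uv); return (c+r*(z-c[2])/r[2]).round(1)
def tri(*a):
    M=np.zeros((3,3));b=np.zeros(3)
    for d,uv in a:
        c,r=ray(d,uv); r/=np.linalg.norm(r); P=np.eye(3)-np.outer(r,r); M+=P;b+=P@c
    return np.linalg.solve(M,b).round(1)
def proj(d,X): return cv2.projectPoints(A(X).reshape(-1,1,3),A(d['rvec']),A(d['tvec']),A(d['intrinsics']),A(d['dist_coeffs']))[0].reshape(-1,2).round(1)
def pose():
    o=ctrl.get_obs(); R=cv2.Rodrigues(A(o['orientation']))[0]; return A(o['ee_pos']),R,o
E
python3 - <<'E'
from h import *
a=snap('scene','s0');b=snap('top','t0')
p,R,o=pose();print(o['t'],p,R.round(3),o['width'])
cv2.imwrite('pics/st.png',cv2.resize(np.vstack([a['pixels'],b['pixels']]),None,fx=.78,fy=.78))
for d in(a,b): print(ray(d,(256,192)))
E
```

```text
0.1 [ 215.19600587 -586.25880227  221.9768721 ] [[-0.     0.345 -0.939]
 [ 0.001 -0.939 -0.345]
 [-1.    -0.001 -0.   ]] 87.9434749684688
(array([1182.02520477,   40.42487425, 1046.17084903]), array([-0.60099376, -0.10318591, -0.79260414]))
(array([ 318.81617851,  -80.73622461, 1603.3497779 ]), array([ 0.15354611,  0.01666438, -0.98803091]))
```

View pics/st.png

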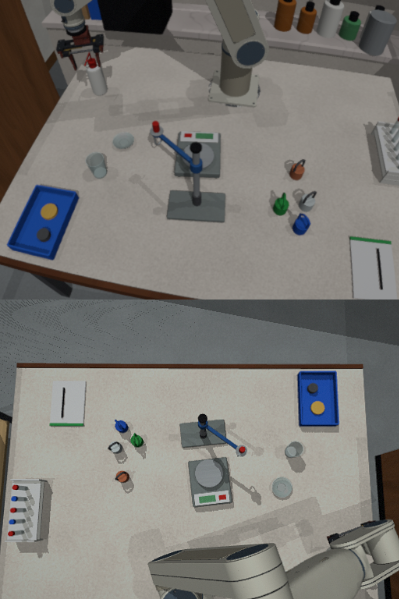

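Stacked view, scene above and top below. In full-frame scene pixels the candidates are: aluminium at ~(395,256), copper ~(381,218), green ~(360,262), blue ~(386,288). The bright silver one fits the description, so I'll confirm it in crops.

Run:
```python
from h import *
a=load('s0')['pixels'];b=load('t0')['pixels']
r=lambda im,x,y,w,h,f:cv2.resize(im[y:y+h,x:x+w],None,fx=f,fy=f,interpolation=cv2.INTER_CUBIC)
c1=r(a,340,195,100,75,4);c2=r(b,120,130,100,75,4)   # 400x300
c3=r(a,180,140,133,100,3);c4=r(b,220,130,133,100,3)
o=np.vstack([np.hstack([c1,c2]),np.hstack([c3[:300,:400-1],c4[:300,:400-1]]+[np.zeros((300,2,3),np.uint8)])])
cv2.imwrite('pics/c.png',o)
```

```text
(no output)
```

View pics/c.png

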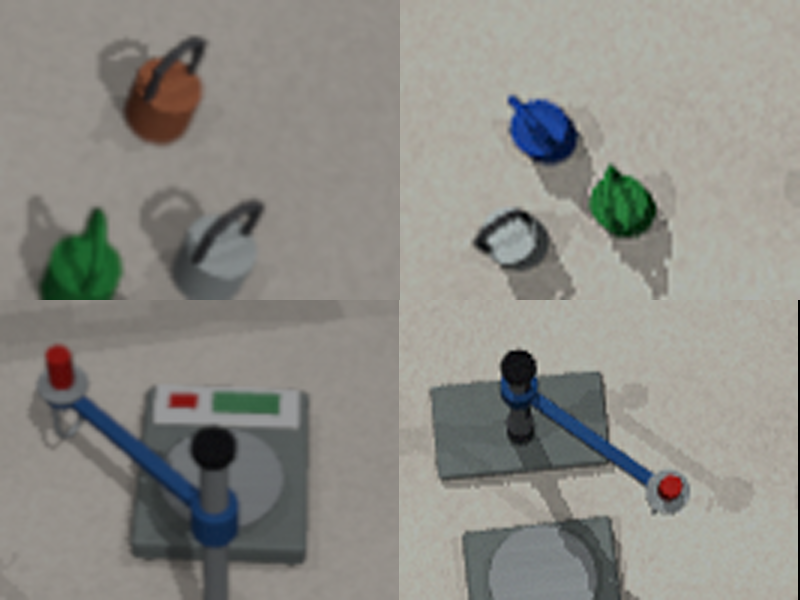

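Run:
```python
from h import *
a=load('s0');b=load('t0')
print('alu top45', atz(b,(148.5,190.2),45), atz(a,(395.5,257),45))
print('crown tri',tri((a,(398.7,248.7)),(b,(145,185.7))))
print('pan',atz(b,(267.7,218.3),62),atz(a,(180+223/3,140+178/3),62))
c=[(431,388),(603,373),(608,462),(440,478)]
P=np.array([atz(b,(220+(x-400)/3,130+(y-300)/3),18) for x,y in c]);print('base',P,P.mean(0))
print('knobtop',tri((a,(199.7,156.3)),(b,(310.3,192.3))),atz(b,(310.3,192.3),290),atz(a,(199.7,156.3),290))
print('cap',tri((a,(180+213/3,140+146/3)),(b,(220+118/3,130+66/3))),atz(b,(220+118/3,130+66/3),337))
# handle feet top/scene
print('copper',atz(a,(380.5,215.5),45))
```

```text
alu top45 [565.4 311.1  45. ] [579.  321.6  45. ]
crown tri [574.8 317.2  81.9]
pan [469.9 -94.4  62. ] [463. -88.  62.]
base [[ 680.2   36.5   18. ]
 [ 699.  -163.7   18. ]
 [ 593.8 -169.2   18. ]
 [ 574.1   24.5   18. ]] [636.775 -67.975  18.   ]
knobtop [ 522.8 -212.6  288.3] [ 522.8 -213.8  290. ] [ 524.1 -210.5  290. ]
cap [630.8 -66.5 328.3] [628.9 -67.9 337. ]
copper [447.  280.5  45. ]
```

Crop confirms it: the silver specimen is at scene ~(395,257) and top ~(148,190), with copper, green and blue distinct. The hook is swung to about 0.83 rad. Next I move above the aluminium specimen.

{"fn": "carry_out", "kwargs": {
  "commands": [
    [-0.006,-0.045,-0.04,0,0,0],
    [-0.006,-0.045,-0.04,0,0,0],
    [-0.006,-0.045,-0.04,0,0,0],
    [-0.006,-0.045,-0.04,0,0,0],
    [-0.006,-0.045,-0.04,0,0,0],
    [-0.006,-0.045,-0.04,0,0,0],
    [-0.006,-0.045,-0.04,0,0,0],
    [-0.006,-0.045,-0.04,0,0,0]
  ]
}}

```text
t: 1.1
ee_pos: [394.7, -127.9, 269.7]
orientation: [2.036, 0.356, -2.036]
ft_force: [1.2, -0.0, -0.1]
width: 87.7
```

{"fn": "carry_out", "kwargs": {
  "commands": [
    [0,-0.045,-0.04,0,0,0],
    [0,-0.045,-0.04,0,0,0],
    [0,-0.045,-0.04,0,0,0],
    [0,-0.045,-0.04,0,0,0],
    [0,-0.045,-0.04,0,0,0],
    [0,-0.045,-0.04,0,0,0],
    [0,-0.045,-0.04,0,0,0],
    [0,0,0,0,0,0]
  ]
}}

```text
t: 2.1
ee_pos: [555.0, 281.0, 270.0]
orientation: [2.034, 0.36, -2.031]
ft_force: [-0.7, -1.0, -0.1]
width: 87.3
```

Run:
```python
from h import *
d=snap('wrist','w0');p,R,o=pose();print(p,R.round(3),o['qpos'])
c,r=ray(d,(256,192));print(c,r)
print(proj(d,[[572,316,0],[572,316,92],p]))
snap('top','t1')
```

```text
[554.11382643 279.10879496 269.80289147] [[-0.     0.341 -0.94 ]
 [ 0.001 -0.94  -0.341]
 [-1.    -0.001  0.   ]] [4.46954542e-01 3.68196034e-01 1.59804927e+00 1.02014805e-03
 1.17528963e+00 1.66946935e+00]
[628.58274669 307.95715642 432.17720839] [-0.27235858 -0.09213619 -0.95780469]
[[239.4 139.6]
 [234.6 149. ]
 [260.7 241.5]]
```

View pics/w0.png

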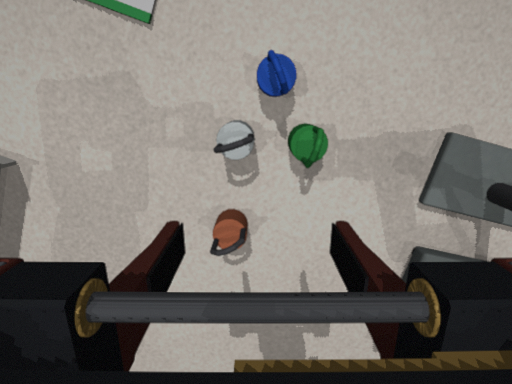

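Wrist view: aluminium at ~(235,141), its handle running from (217,149) to (252,138). Copper is at (229,232), green at (308,144), blue at (277,74).

Run:
```python
from h import *
d=load('w0');im=d['pixels']
cv2.imwrite('pics/w0c.png',cv2.resize(im[100:250,180:340],None,fx=5,fy=4*1.25,interpolation=cv2.INTER_CUBIC)[:600] if 0 else cv2.resize(im[105:180,190:290],None,fx=8,fy=8,interpolation=cv2.INTER_CUBIC))
e=[atz(d,u,75) for u in((217,149),(252,138))];v=e[1]-e[0];print(e,np.degrees(np.arctan2(v[1],v[0])),np.linalg.norm(v))
print(atz(d,(236,140),40),tri((d,(236,140)),(load('t0'),(148.5,190.2)),(load('s0'),(395.5,257))))
```

```text
[array([562. , 336.4,  75. ]), array([588.8, 301. ,  75. ])] -52.87201500281983 44.40045044816546
[575.3 319.3  40. ] [570.6 320.4  27.9]
```

View pics/w0c.png

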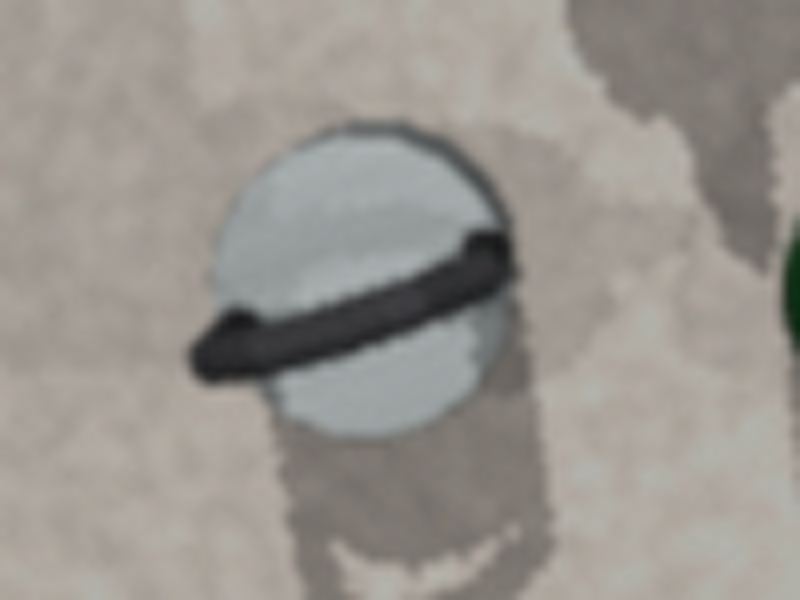

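Run:
```python
from h import *
d=load('w0');f=lambda x,y:(190+x/8,105+y/8)
print(atz(d,f(355,315),92),atz(d,f(362,280),45))
for a,b,z in(((215,355),(495,262),80),((235,330),(487,252),50)):
  v=atz(d,f(*b),z)-atz(d,f(*a),z);print(np.degrees(np.arctan2(v[1],v[0])),np.linalg.norm(v))
```

```text
[577.  317.9  92. ] [575.6 320.   45. ]
-51.82814968157708 44.01136216933082
-53.103228163109485 42.640004690431226
```

{"fn": "carry_out", "kwargs": {
  "commands": [
    [0,-0.0295,-0.034,0,0,0],
    [0,0,0,-9.8,0,0],
    [0,0,0,-9.8,0,0],
    [0,0,0,-9.8,0,0],
    [0,0,0,-9.8,0,0],
    [0,0,0,-9.8,0,0],
    [0,0,0,-9.8,0,0],
    [0,0,0,-9.8,0,0]
  ],
  "grip": 0.4
}}

```text
t: 3.2
ee_pos: [572.7, 302.6, 269.7]
orientation: [1.204, 1.21, -1.218]
ft_force: [0.2, -0.6, 0.1]
width: 52.7
```

{"fn": "carry_out", "kwargs": {
  "commands": [
    [0,0,0,-9.8,0,0],
    [0,0,0,-9.8,0,0],
    [0,0,0,-9.8,0,0],
    [0,0,0,-9.8,0,0],
    [0.04,0,0,0,0,0],
    [0.04,0,0,0,0,0],
    [0,0,0,0,0,0]
  ]
}}

```text
t: 4.08
ee_pos: [569.7, 288.1, 190.4]
orientation: [0.676, 1.465, -0.692]
ft_force: [-0.3, -0.0, -0.5]
width: 52.9
```

Run:
```python
from h import *
d=snap('wrist','w1');p,R,o=pose();print(p,R.round(3),o['qpos'].round(3) if hasattr(o['qpos'],'round') else o['qpos'],o['width'])
print('tooly deg',np.degrees(np.arctan2(R[1,1],R[0,1])), 'to spec in tool',R.T@(A([576.3,318.5,73])-p))
```

```text
[571.00857213 288.81847019 192.41849576] [[-0.005  0.768  0.64 ]
 [-0.006  0.64  -0.768]
 [-1.    -0.008  0.001]] [ 0.451  0.481  1.613 -0.004  1.055 -0.242] 52.56393734034552
tooly deg 39.8255897209109 to spec in tool [119.21107636  24.00323743 -19.55334795]
```

View pics/w1.png

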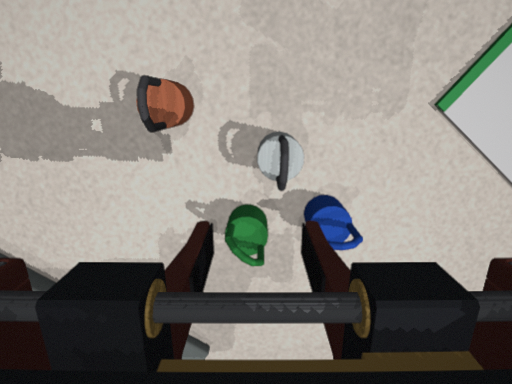

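The wrist view shows the aluminium at (281,158), its handle from (283,138) to (283,188), parallel to the fingers' plane normal as wanted. Green is at (247,230), blue at (330,220).

Run:
```python
from h import *
d=load('w1');p,R,o=pose()
s=atz(d,(282.8,162),92);b=atz(d,(280.5,158),45);e=[atz(d,u,80) for u in((283,140),(283,186))];v=e[0]-e[1]
print(s,b,np.degrees(np.arctan2(v[1],v[0])),np.linalg.norm(v),'green',atz(d,(247,227),45),'blue',atz(d,(327,215),45),'bhandle',atz(d,(350,242),90),atz(d,(255,262),90))
t=(s+b)/2;t[2]=74;print(t,R.T@(t-p))
for n,X in(('al',s),('gr',atz(d,(247,227),45)),('bl',atz(d,(327,215),45)),('blh',atz(d,(350,242),90)),('grh',atz(d,(255,262),90))): print(n,(R.T@(X-t)).round())
```

```text
[570.  323.9  92. ] [574.  320.8  45. ] 131.09950625761817 43.658905162635506 green [596.6 237.6  45. ] blue [655.5 305.7  45. ] bhandle [672.6 306.2  90. ] [615.7 229.8  90. ]
[572.   322.35  74.  ] [118.2105895   23.15882444 -25.26285693]
al [-18.  -1.  -2.]
gr [ 29. -35.  81.]
bl [29. 54. 66.]
blh [-16.  67.  77.]
grh [-16. -26.  99.]
```

{"fn": "carry_out", "kwargs": {
  "commands": [
    [0,0.0235,-0.023,0,0,0],
    [0,0,0,0,0,0],
    [0.03,0,0,0,0,0],
    [0.03,0,0,0,0,0],
    [0.03,0,0,0,0,0],
    [0.02,0,0,0,0,0],
    [0,0,0,0,0,0]
  ]
}}

```text
t: 5.0
ee_pos: [581.4, 319.1, 93.5]
orientation: [0.69, 1.45, -0.682]
ft_force: [0.0, -0.4, -0.5]
width: 52.8
```

Run:
```python
from h import *
p,R,o=pose();print(p,R.round(3),R.T@(A([573,320.8,74])-p),o['ft_force'])
```

```text
[581.37730505 319.07670677  93.49795864] [[ 0.01   0.771  0.637]
 [ 0.001  0.637 -0.771]
 [-1.     0.008  0.006]] [19.41115466 -5.52152969 -6.78521594] [ 0.04205743 -0.43722426 -0.54870654]
```

{"fn": "carry_out", "kwargs": {
  "commands": [
    [0.01,-0.0055,-0.007,0,0,0],
    [0.01,0,0,0,0,0],
    [0,0,0,0,0,0],
    [0,0,0,0,0,0]
  ]
}}

```text
t: 5.5
ee_pos: [573.9, 321.9, 75.3]
orientation: [0.693, 1.447, -0.679]
ft_force: [-0.3, -0.9, 0.1]
width: 52.5
```

{"fn": "carry_out", "kwargs": {
  "commands": [
    [0,0,0,0,0,0],
    [0,0,0,0,0,0],
    [0,0,0,0,0,0],
    [0,0,0,0,0,0],
    [0,0,0,0,0,0],
    [0,0,0,0,0,0]
  ],
  "grip": 1.0
}}

```text
t: 6.25
ee_pos: [574.4, 322.0, 76.1]
orientation: [0.693, 1.447, -0.678]
ft_force: [-0.4, -0.6, -0.2]
width: 7.4
```

Run:
```python
from h import *
p,R,o=pose();print(p,R.round(3),o['ft_force'],o['width'])
d=snap('wrist','w2')
```

```text
[574.40927282 321.96605273  76.07294917] [[ 0.015  0.77   0.637]
 [ 0.003  0.637 -0.771]
 [-1.     0.014  0.007]] [-0.39354959 -0.62953995 -0.18908628] 7.443820512110367
```

{"fn": "carry_out", "kwargs": {
  "commands": [
    [-0.02,0,0,0,0,0],
    [-0.04,0,0,0,0,0],
    [-0.04,0,0,0,0,0],
    [-0.04,0,0,0,0,0],
    [0,0,0,0,0,0]
  ]
}}

```text
t: 6.92
ee_pos: [571.8, 321.5, 223.5]
orientation: [0.693, 1.447, -0.678]
ft_force: [-0.1, 0.7, -2.5]
width: 7.3
```

Run:
```python
from h import *
p,R,o=pose();print(p,R.round(3),o['ft_force'],o['width'])
s=snap('scene','s2')
u=proj(s,p)[0].astype(int);print(u)
x,y=max(0,u[0]-75),max(0,u[1]-56)
cv2.imwrite('pics/s2c.png',cv2.resize(s['pixels'][y:y+150,x:x+170],None,fx=4,fy=4,interpolation=cv2.INTER_CUBIC));print(x,y)
```

```text
[571.81352027 321.5492861  223.49149508] [[ 0.015  0.771  0.637]
 [ 0.003  0.637 -0.771]
 [-1.     0.014  0.007]] [-0.09751488  0.73900476 -2.4738039 ] 7.343796867345245
[415 218]
340 162
```

View pics/s2c.png

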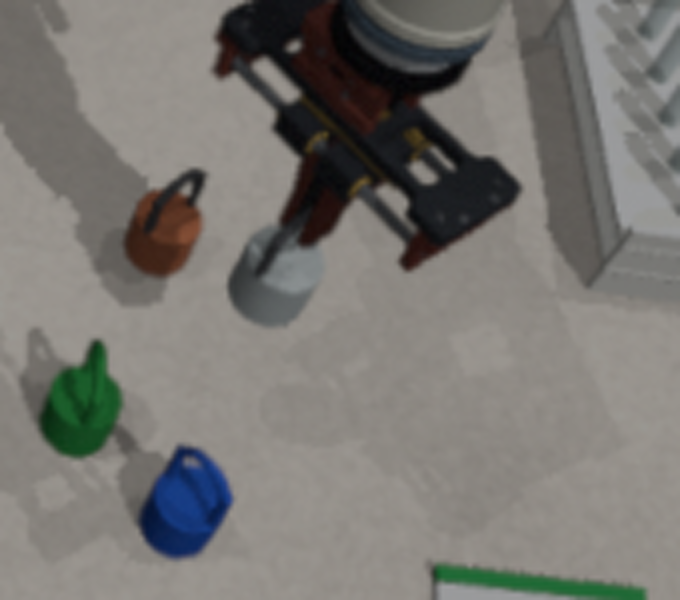

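Firmly held and upright (2.5 N, width 7.3). Carrying it over to the pan and turning it.

{"fn": "carry_out", "kwargs": {
  "commands": [
    [-0.004,-0.02,0.013,-4,0,0],
    [0,-0.037,0.027,0,0,0],
    [0,-0.037,0.027,0,0,0],
    [0,-0.037,0.027,0,0,0],
    [0,-0.037,0.027,0,0,0],
    [0,-0.037,0.027,0,0,0],
    [0,-0.037,0.027,0,0,0],
    [0,-0.037,0.027,0,0,0]
  ]
}}

```text
t: 7.98
ee_pos: [496.1, -26.2, 211.6]
orientation: [0.622, 1.487, -0.632]
ft_force: [0.0, 0.2, -3.3]
width: 7.1
```

{"fn": "carry_out", "kwargs": {
  "commands": [
    [0,-0.02,0.015,0,0,0],
    [0,0,0,-8,0,0],
    [0,0,0,-8,0,0],
    [0,0,0,-8,0,0],
    [0,0,0,-8,0,0],
    [0,0,0,-8,0,0],
    [0,0,0,-8,0,0],
    [0,0,0,-4,0,0]
  ]
}}

```text
t: 8.98
ee_pos: [480.0, -54.0, 198.4]
orientation: [-0.1, 1.605, 0.105]
ft_force: [0.5, 0.4, -3.0]
width: 7.0
```

Run:
```python
from h import *
d=snap('wrist','w3');p,R,o=pose();print(p,R.round(3),A(o['qpos']).round(3),o['ft_force'],o['width'])
print('tooly deg',np.degrees(np.arctan2(R[1,1],R[0,1])))
snap('top','t3');snap('scene','s3')
```

```text
[479.71065659 -54.03257004 198.20491234] [[-0.037 -0.131  0.991]
 [ 0.001  0.991  0.132]
 [-0.999  0.006 -0.037]] [-0.134  0.265  1.935 -0.005  0.978 -1.834] [-0.27363847  0.44625654 -3.01605539] 7.305399178955057
tooly deg 97.54982939632534
```

View pics/w3.png

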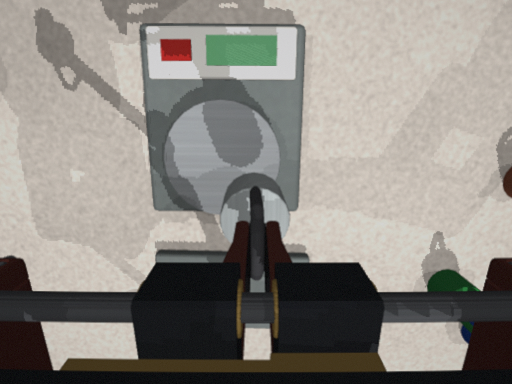

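Pan rim in the wrist view spans columns 163–281, with its top at row 100. The balance body's right edge runs through (303,30) and (298,208), its left edge through (141,30) and (154,208).

Run:
```python
from h import *
from scipy.optimize import least_squares
d=load('w3');p,R,o=pose()
th=np.linspace(0,6.283,361)
def ext(c):
    q=proj(d,np.c_[c[0]+60*np.cos(th),c[1]+60*np.sin(th),62+0*th]);return q
def f(c):
    q=ext(c);return [q[:,0].min()-163,q[:,0].max()-281,q[:,1].min()-100]
def ex(c):
    return f(c)
s=least_squares(f,[467,-91],diff_step=1e-2);print('pan wrist',s.x,s.fun)
print('edge dir', [np.degrees(np.arctan2(*(atz(d,b,38)-atz(d,a,38))[[1,0]])) for a,b in(((303,30),(298,208)),((141,30),(154,208)))])
# pan in top picture t0, left/right/top extents: crop x 488..597 -> 
b=load('t0')
def g(c):
    q=proj(b,np.c_[c[0]+60*np.cos(th),c[1]+60*np.sin(th),62+0*th]);return [q[:,0].min()-(220+88/3),q[:,0].max()-(220+197/3),q[:,1].min()-(130+225/3)]
s=least_squares(g,[467,-91],diff_step=1e-2);print('pan top',s.x,s.fun)
a=load('s0')
def g(c):
    q=proj(a,np.c_[c[0]+60*np.cos(th),c[1]+60*np.sin(th),62+0*th]);return [q[:,0].min()-(180+161/3),q[:,0].max()-(180+284/3),q[:,1].min()-(140+130/3)]
s=least_squares(g,[467,-91],diff_step=1e-2);print('pan scene',s.x,s.fun)
# column
print('col axis top', atz(b,(220+118/3,130+66/3),337))
```

```text
pan wrist [460.0930105 -90.9073995] [ 0.4 -0.3  0. ]
edge dir [np.float64(7.740341158837923), np.float64(6.604194532669503)]
pan top [454.65785714 -93.91666667] [ 0.16666667 -0.06666667  0.        ]
pan scene [463.69415595 -88.36121818] [-0.26666667  0.23333333 -0.03333333]
col axis top [628.9 -67.9 337. ]
```

{"fn": "carry_out", "kwargs": {
  "commands": [
    [0,0,0,0,-2.5,0.5],
    [0,-0.017,-0.016,0,0,0],
    [0,-0.017,-0.016,0,0,0],
    [0,0,0,0,0,0]
  ]
}}

```text
t: 9.62
ee_pos: [450.3, -91.9, 195.5]
orientation: [-0.08, 1.565, 0.105]
ft_force: [0.4, -0.2, -3.3]
width: 7.1
```

Run:
```python
from h import *
p,R,o=pose();print(p,R.round(3),A(o['qpos']).round(3),o['ft_force'],o['width'])
print('tooly deg',np.degrees(np.arctan2(R[1,1],R[0,1])),R.T@(A([453,-92,0])-p))
```

```text
[450.28527499 -91.86092833 195.51253978] [[ 0.003 -0.118  0.993]
 [ 0.016  0.993  0.118]
 [-1.     0.016  0.005]] [-0.238  0.219  2.007  0.021  0.916 -1.94 ] [ 0.36911305 -0.16717998 -3.33501498] 7.1427555382107375
tooly deg 96.78538227100424 [195.49230831  -3.52622217   1.69275954]
```

{"fn": "carry_out", "kwargs": {
  "commands": [
    [0.012,0,0.003,-0.8,0,0],
    [0.012,0,0,0,0,0],
    [0.012,0,0,0,0,0],
    [0.008,0,0,0,0,0],
    [0,0,0,0,0,0]
  ]
}}

```text
t: 10.25
ee_pos: [454.1, -89.1, 147.0]
orientation: [-0.091, 1.566, 0.118]
ft_force: [-0.9, -0.5, -2.8]
width: 7.3
```

Run:
```python
from h import *
d=snap('wrist','w4');p,R,o=pose();print(p,R.round(3),o['ft_force'],np.degrees(np.arctan2(R[1,1],R[0,1])))
s=snap('scene','s4');u=proj(s,p)[0].astype(int);x,y=u[0]-65,u[1]-60
cv2.imwrite('pics/s4c.png',np.hstack([cv2.resize(s['pixels'][y:y+130,x:x+100],None,fx=4,fy=4,interpolation=cv2.INTER_CUBIC),cv2.resize(d['pixels'],(400,300)) if 0 else np.vstack([d['pixels'][60:320,56:456],np.zeros((260,400,3),np.uint8)])]))
print(x,y)
```

```text
[454.35484513 -89.18190163 147.40308718] [[ 0.002 -0.133  0.991]
 [ 0.017  0.991  0.132]
 [-1.     0.017  0.004]] [-0.36014173 -0.67174923 -2.72029815] 97.61781767734608
189 118
```

View pics/s4c.png

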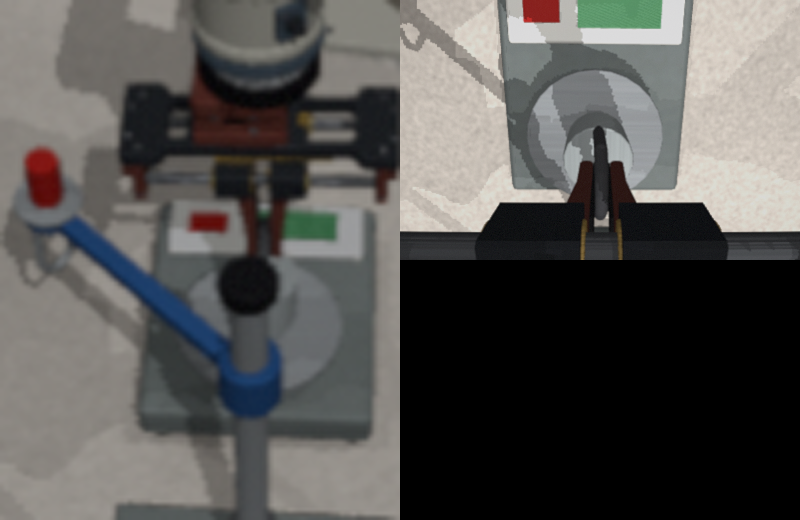

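Left: the scene view shows the specimen above the pan, behind the column. Right: in the wrist view the specimen sits within the pan rim and the handle is radial. Lowering gently.

{"fn": "carry_out", "kwargs": {
  "commands": [
    [0.004,-0.001,0,0,0,0],
    [0.003,-0.001,0,0,0,0],
    [0.0015,0,0,0,0,0],
    [0,0,0,0,0,0]
  ]
}}

```text
t: 10.85
ee_pos: [455.7, -91.6, 139.7]
orientation: [-0.092, 1.562, 0.116]
ft_force: [0.1, -0.1, -2.4]
width: 7.4
```

{"fn": "carry_out", "kwargs": {
  "commands": [
    [0.0015,0,0,0,0,0],
    [0.001,0,0,0,0,0],
    [0,0,0,0,0,0]
  ]
}}

```text
t: 11.22
ee_pos: [456.8, -92.1, 138.3]
orientation: [-0.093, 1.56, 0.116]
ft_force: [-0.1, 0.2, -2.0]
width: 7.2
```

{"fn": "carry_out", "kwargs": {
  "commands": [
    [0.001,0,-0.002,0,0,0],
    [0.001,0,-0.001,0,0,0],
    [0,0,0,0,0,0]
  ]
}}

```text
t: 11.6
ee_pos: [456.5, -93.3, 137.9]
orientation: [-0.094, 1.554, 0.114]
ft_force: [-0.7, 0.8, -2.2]
width: 7.0
```

{"fn": "carry_out", "kwargs": {
  "commands": [
    [0.002,0,-0.002,0,0,0],
    [0.0015,0,0,0,0,0],
    [0,0,0,0,0,0]
  ]
}}

```text
t: 11.98
ee_pos: [457.5, -94.6, 137.7]
orientation: [-0.096, 1.547, 0.112]
ft_force: [-0.2, 0.4, -2.5]
width: 7.3
```

Run:
```python
from h import *
p,R,o=pose();print(p,R.round(3),o['ft_force'])
```

```text
[457.461437   -94.60113615 137.65206616] [[ 0.02  -0.133  0.991]
 [ 0.011  0.991  0.132]
 [-1.     0.009  0.022]] [-0.24600012  0.39732456 -2.51529862]
```

{"fn": "carry_out", "kwargs": {
  "commands": [
    [0.004,0.002,-0.004,0,0.9,0],
    [0.003,0,0,0,0,0]
  ]
}}

```text
t: 12.22
ee_pos: [459.7, -95.6, 136.6]
orientation: [-0.103, 1.55, 0.107]
ft_force: [-9.4, 1.4, 39.4]
width: 7.3
```

{"fn": "carry_out", "kwargs": {
  "commands": [
    [-0.001,0,0,0,0,0]
  ]
}}

```text
t: 12.35
ee_pos: [459.8, -95.7, 138.1]
orientation: [-0.103, 1.55, 0.107]
ft_force: [0.6, -0.3, -2.8]
width: 7.1
```

{"fn": "carry_out", "kwargs": {
  "commands": [
    [-0.003,0.003,-0.008,0,0,0],
    [0,0,0,0,0,0]
  ]
}}

```text
t: 12.6
ee_pos: [449.6, -93.3, 140.1]
orientation: [-0.102, 1.552, 0.108]
ft_force: [0.5, 0.4, -2.5]
width: 7.4
```

Run:
```python
from h import *
p,R,o=pose();print(p,R.round(3),o['ft_force'])
```

```text
[449.56832587 -93.26710183 140.09499637] [[ 0.016 -0.134  0.991]
 [ 0.005  0.991  0.133]
 [-1.     0.002  0.016]] [ 0.47797974  0.37551101 -2.51056986]
```

{"fn": "carry_out", "kwargs": {
  "commands": [
    [0.002,0,0.001,0,0.5,0.7],
    [0.0015,0,0,0,0,0]
  ]
}}

```text
t: 12.85
ee_pos: [450.5, -92.8, 137.0]
orientation: [-0.092, 1.563, 0.118]
ft_force: [-6.1, 1.9, 29.8]
width: 7.5
```

{"fn": "carry_out", "kwargs": {
  "commands": [
    [0,0,0,0,0,0]
  ]
}}

```text
t: 12.98
ee_pos: [450.8, -92.9, 137.3]
orientation: [-0.092, 1.563, 0.118]
ft_force: [-1.1, -0.1, 2.9]
width: 6.9
```

Resting on the pan with light load (+2.9 N). Releasing.

{"fn": "carry_out", "kwargs": {
  "commands": [
    [0,0,0,0,0,0],
    [0,0,0,0,0,0],
    [0,0,0,0,0,0],
    [0,0,0,0,0,0]
  ],
  "grip": 0.4
}}

```text
t: 13.48
ee_pos: [451.4, -93.1, 136.9]
orientation: [-0.092, 1.563, 0.118]
ft_force: [0.1, -0.4, -0.6]
width: 44.1
```

{"fn": "carry_out", "kwargs": {
  "commands": [
    [-0.02,0,0,0,0,0],
    [-0.04,0,0,0,0,0],
    [-0.05,0,0,0,0,0],
    [-0.05,0,0,0,0,0],
    [0,0,0,0,0,0]
  ]
}}

```text
t: 14.1
ee_pos: [450.4, -95.9, 300.8]
orientation: [-0.091, 1.565, 0.119]
ft_force: [0.3, 0.0, 0.0]
width: 52.5
```

Run:
```python
from h import *
d=snap('wrist','w5');p,R,o=pose();print(p,R.round(3),A(o['qpos']).round(3),o['ft_force'],o['width'],np.degrees(np.arctan2(R[1,1],R[0,1])))
```

```text
[449.08302708 -95.53054378 298.76277829] [[-0.002 -0.133  0.991]
 [ 0.019  0.991  0.133]
 [-1.     0.019  0.001]] [-0.248  0.084  1.898  0.019  1.165 -1.96 ] [-0.08751031  0.78469894  0.32011123] 52.80650948445267 97.66713103738394
```

View pics/w5.png

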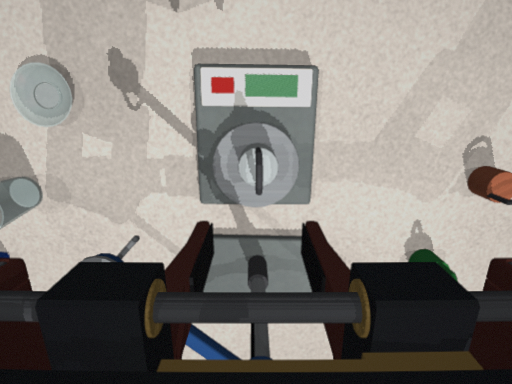

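The specimen stands upright on the pan at ~(258,168), with the pan centre at (255,165) and the handle from (260,150) to (259,192). The column cap is at ~(258,268).

Run:
```python
from h import *
d=load('w5');p,R,o=pose()
s=atz(d,(259.5,171),154);b=atz(d,(258,168),107)
e=[atz(d,u,142) for u in((260,151),(259,191))];v=e[1]-e[0]
print('spec',s,b,'dir',np.degrees(np.arctan2(v[1],v[0])),np.linalg.norm(v),'pan',atz(d,(255,165),62))
col=A([630.5,-68])
for c in(s,b):
  r=col-c[:2];print(np.linalg.norm(r),np.degrees(np.arctan2(r[1],r[0])))
print('cap pix',proj(d,[[630.5,-68,337],[630.5,-68,18]]))
k=A([523,-212.5,278]);print('to knob tool',R.T@(k-p))
```

```text
spec [443.5 -90.5 154. ] [450.7 -90.1 107. ] dir 6.312364754648062 45.475707800978746 pan [456.8 -92.5  62. ]
188.3487456820459 6.8608954297956695
181.1531120350959 7.007325765682115
cap pix [[262.5 504.2]
 [255.6 261.3]]
to knob tool [  18.40157147 -126.15783722   57.63894352]
```

{"fn": "carry_out", "kwargs": {
  "commands": [
    [-0.03,-0.02,0,0,0,0],
    [0,-0.035,0.019,0,0,0],
    [0,-0.035,0.019,0,0,0],
    [0,-0.035,0.019,0,0,0],
    [0,0,0,0,0,0],
    [0,0,0,0,0,0]
  ]
}}

```text
t: 14.9
ee_pos: [519.5, -213.2, 316.1]
orientation: [-0.085, 1.583, 0.127]
ft_force: [-0.3, 0.5, -0.1]
width: 52.4
```

Run:
```python
from h import *
d=snap('wrist','w6');p,R,o=pose();print(p,R.round(3),A(o['qpos']).round(3),np.degrees(np.arctan2(R[1,1],R[0,1])))
k=A([523,-212.5,278]);print('to knob tool',R.T@(k-p),proj(d,[k+A([0,0,12])]))
m=d['pixels'].astype(int);M=(m[:,:,2]>110)&(m[:,:,1]<60)&(m[:,:,0]<60);ys,xs=np.nonzero(M);print(len(xs),xs.min(),xs.max(),ys.min(),ys.max()) if len(xs) else None
```

```text
[ 519.44332367 -213.07300929  316.21087622] [[-0.017 -0.135  0.991]
 [ 0.025  0.991  0.135]
 [-1.     0.027 -0.013]] [-0.419  0.245  1.661  0.017  1.261 -2.131] 97.73599195020792
to knob tool [38.14756842 -0.95379909  4.11128187] [[255.2 225.3]]
893 240 323 41 243
```

View pics/w6.png

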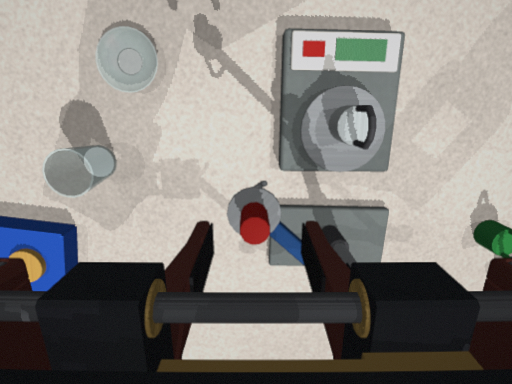

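The red knob is at (255,205–243), its top face centred near (255,233). The flange is around (252,212).

Run:
```python
from h import *
d=load('w6');p,R,o=pose()
for u in((255,232),(255,235)):
  k=atz(d,u,290);print(k,R.T@(k-p))
f=atz(d,(253.5,212),255);print('flange',f)
im=d['pixels'][195:255,225:285].astype(int);red=(im[:,:,2]>90)&(im[:,:,2]>2.5*im[:,:,1]);ys,xs=np.nonzero(red);print(xs.min()+225,xs.max()+225,ys.min()+195,ys.max()+195)
for c in([523,-212.5],[526,-212.5],[528,-212.5]):
  th=np.linspace(0,6.28,60);q=proj(d,np.c_[c[0]+11*np.cos(th),c[1]+11*np.sin(th),290+0*th]);print(c,q.min(0),q.max(0))
```

```text
[ 528.  -211.9  290. ] [26.08371756 -0.70478579  8.98585824]
[ 530.2 -211.7  290. ] [26.05157036 -0.80270861 11.19252488]
flange [ 526.1 -212.6  255. ]
240 269 217 243
[523, -212.5] [239.1 210.2] [271.1 239.9]
[526, -212.5] [238.6 214.3] [270.5 243.8]
[528, -212.5] [238.3 217.1] [270.1 246.4]
```

{"fn": "carry_out", "kwargs": {
  "commands": [
    [0.015,0,0.007,0,-0.7,-1.5],
    [0.015,0,0,0,0,0],
    [0.012,0,0,0,0,0],
    [0,0,0,0,0,0]
  ]
}}

```text
t: 15.45
ee_pos: [524.1, -209.1, 271.9]
orientation: [-0.106, 1.571, 0.11]
ft_force: [-0.3, 0.0, 1.3]
width: 53.0
```

Run:
```python
from h import *
p,R,o=pose();print(p,R.round(3),o['ft_force'],R.T@(A([525.5,-212.5,262])-p))
```

```text
[ 524.14739257 -209.14109933  271.88024354] [[-0.003 -0.137  0.991]
 [ 0.002  0.991  0.137]
 [-1.     0.002 -0.003]] [-0.34334697  0.0308745   1.33743319] [ 9.86951687 -3.53586569  0.90623594]
```

{"fn": "carry_out", "kwargs": {
  "commands": [
    [0.008,-0.003,0.001,0,0,0],
    [0,0,0,0,0,0]
  ]
}}

```text
t: 15.7
ee_pos: [525.8, -212.4, 263.9]
orientation: [-0.106, 1.57, 0.109]
ft_force: [-0.1, 0.8, 0.3]
width: 52.7
```

{"fn": "carry_out", "kwargs": {
  "commands": [
    [0,0,0,0,0,0],
    [0,0,0,0,0,0],
    [0,0,0,0,0,0],
    [0,0,0,0,0,0]
  ],
  "grip": 1.0
}}

```text
t: 16.2
ee_pos: [526.2, -212.9, 264.7]
orientation: [-0.107, 1.569, 0.109]
ft_force: [-0.7, -0.9, 0.1]
width: 21.5
```

{"fn": "carry_out", "kwargs": {
  "commands": [
    [0.01,0,0,0,0,0],
    [0.01,0,0,0,0,0],
    [0.01,0,0,0,0,0],
    [0.01,0,0,0,0,0],
    [0.01,0,0,0,0,0],
    [0,0,0,0,0,0]
  ]
}}

```text
t: 16.95
ee_pos: [528.1, -214.2, 218.0]
orientation: [-0.112, 1.563, 0.107]
ft_force: [-1.4, 0.6, 6.4]
width: 21.3
```

Run:
```python
from h import *
p,R,o=pose();print(p,R.round(3),o['ft_force'],o['width'])
```

```text
[ 528.12500233 -214.23567368  217.99504523] [[ 0.005 -0.139  0.99 ]
 [-0.003  0.99   0.139]
 [-1.    -0.004  0.004]] [-1.4387663   0.61093047  6.43451833] 21.306067381972536
```

{"fn": "carry_out", "kwargs": {
  "commands": [
    [0.01,0,0,0,0,0],
    [0.01,0,0,0,0,0],
    [0.001,0,0,0,0,0]
  ]
}}

```text
t: 17.32
ee_pos: [529.0, -214.9, 199.0]
orientation: [-0.115, 1.561, 0.107]
ft_force: [-2.5, 0.4, 8.7]
width: 21.2
```

```bash
cat > sw.py <<'E'
from h import *
import sys
p,R,o=pose();col=A([630.5,-68]);r=p[:2]-col
phi=np.degrees(np.arctan2(-r[1],-r[0]));st=float(sys.argv[1])
a=np.radians(-st);c,s=np.cos(a),np.sin(a);n=col+A([[c,-s],[s,c]])@(r*179/np.linalg.norm(r))
print('t',o['t'],p.round(1),'phi',phi.round(1),'r',np.linalg.norm(r).round(1),'F',A(o['ft_force']).round(1),'w',round(o['width'],1),'vtilt',(R.T@A([0,0,-1])).round(3),'yaw',np.degrees(np.arctan2(R[1,1],R[0,1])).round(1))
print('row for step',st,(R.T@A([*(n-p[:2]),0])).round(2))
E
python3 sw.py 4.5
```

```text
t 17.325 [ 529.  -214.9  199. ] phi 55.4 r 178.5 F [-2.5  0.4  8.7] w 21.2 vtilt [ 1.     0.006 -0.006] yaw 98.1
row for step 4.5 [ -0.12   9.58 -10.27]
```

{"fn": "carry_out", "kwargs": {
  "commands": [
    [0.001,0.0096,-0.0102,4.5,0,0],
    [0.001,0.0096,-0.0102,4.5,0,0],
    [0.0005,0.0096,-0.0102,4.5,0,0]
  ]
}}

```text
t: 17.7
ee_pos: [498.8, -188.3, 198.6]
orientation: [0.074, 1.556, -0.083]
ft_force: [-1.1, 2.5, 7.3]
width: 21.4
```

```bash
python3 sw.py 4.5
```

```text
t 17.7 [ 498.8 -188.3  198.6] phi 42.4 r 178.4 F [-1.1  2.5  7.3] w 21.4 vtilt [ 1.     0.005 -0.013] yaw 84.2
row for step 4.5 [ -0.18   9.31 -10.51]
```

{"fn": "carry_out", "kwargs": {
  "commands": [
    [0.0005,0.0095,-0.0105,4.5,0.3,0],
    [0.0005,0.0095,-0.0105,4.5,0.3,0],
    [0.0005,0.0095,-0.0105,4.5,0,0],
    [0,0,0,0,0,0]
  ]
}}

```text
t: 18.2
ee_pos: [473.6, -153.0, 199.9]
orientation: [0.265, 1.546, -0.271]
ft_force: [-3.8, 0.5, 7.3]
width: 21.2
```

```bash
python3 sw.py 4
python3 - <<'E'
from h import *
d=snap('scene','s7');t=snap('top','t7');p,R,o=pose()
u=proj(d,[452,-91,130])[0].astype(int);x,y=u[0]-65,u[1]-65
cv2.imwrite('pics/s7c.png',cv2.resize(d['pixels'][y:y+110,x:x+130],None,fx=5,fy=5,interpolation=cv2.INTER_CUBIC));print(x,y)
E
```

```text
t 18.2 [ 473.6 -153.   199.9] phi 28.5 r 178.4 F [-3.8  0.5  7.3] w 21.2 vtilt [ 1.     0.002 -0.008] yaw 70.4
row for step 4.0 [-0.1   8.25 -9.38]
188 116
```

View pics/s7c.png

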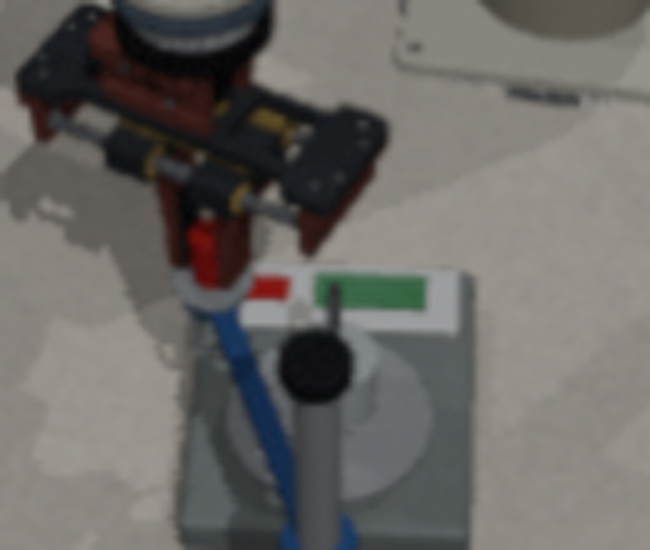

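Fingers hold the knob with the arm swinging in at ~(215,290). The specimen still stands behind the column, its handle at (333,310). Continuing, slower.

{"fn": "carry_out", "kwargs": {
  "commands": [
    [0.002,0.0083,-0.0093,4,0.3,0],
    [0.001,0.0083,-0.0093,4,0,0],
    [0,0,0,0,0,0]
  ]
}}

```text
t: 18.68
ee_pos: [463.6, -131.1, 199.1]
orientation: [0.377, 1.53, -0.382]
ft_force: [-4.4, -0.3, 7.7]
width: 21.3
```

```bash
python3 sw.py 2.5
```

```text
t 18.675 [ 463.6 -131.1  199.1] phi 20.7 r 178.4 F [-4.4 -0.3  7.7] w 21.3 vtilt [ 1.     0.002 -0.007] yaw 62.2
row for step 2.5 [-0.05  4.84 -6.14]
```

{"fn": "carry_out", "kwargs": {
  "commands": [
    [0.002,0.005,-0.006,2.5,0,0],
    [0.0015,0.005,-0.006,2.5,0,0],
    [0.001,0.005,-0.006,2.5,0,0]
  ]
}}

```text
t: 19.05
ee_pos: [456.8, -109.1, 196.6]
orientation: [0.481, 1.505, -0.486]
ft_force: [-1.3, 1.5, 8.3]
width: 21.5
```

```bash
python3 sw.py 2.5
```

```text
t 19.05 [ 456.8 -109.1  196.6] phi 13.3 r 178.5 F [-1.3  1.5  8.3] w 21.5 vtilt [ 1.    -0.    -0.011] yaw 54.6
row for step 2.5 [-0.07  4.89 -6.1 ]
```

{"fn": "carry_out", "kwargs": {
  "commands": [
    [0.0007,0.005,-0.006,2.5,0,0],
    [0.0007,0.005,-0.006,2.5,0,0],
    [0,0,0,0,0,0]
  ]
}}

```text
t: 19.42
ee_pos: [453.7, -93.0, 197.0]
orientation: [0.55, 1.486, -0.554]
ft_force: [-2.7, 0.8, 8.0]
width: 21.4
```

```bash
python3 sw.py 1.5
python3 - <<'E'
from h import *
snap('wrist','w8');snap('top','t8');d=snap('scene','s8')
x,y=190,120
cv2.imwrite('pics/s8c.png',np.hstack([cv2.resize(d['pixels'][y:y+110,x:x+110],None,fx=4,fy=4,interpolation=cv2.INTER_CUBIC),cv2.resize(load('w8')['pixels'][80:300,170:350],(360,440))]))
E
```

```text
t 19.425 [453.7 -93.  197. ] phi 8.0 r 178.5 F [-2.7  0.8  8. ] w 21.4 vtilt [ 1.    -0.002 -0.013] yaw 49.5
row for step 1.5 [-0.04  2.79 -3.79]
```

View pics/s8c.png

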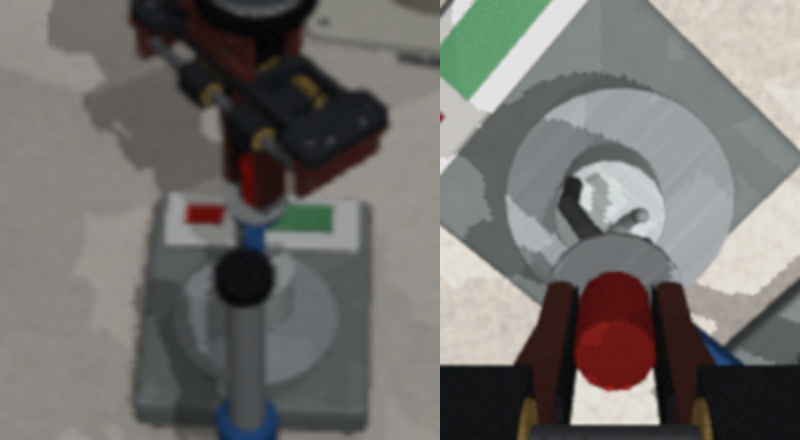

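Run:
```python
from h import *
d=load('w8');col=A([630.5,-68]);a=np.radians(7.2);ex=A([np.cos(a),np.sin(a)]);ey=A([-ex[1],ex[0]])
for n,u,z in(('tip',(269,186.5),137),('hshoulder',(236.5,174),142),('hlow',(245,190),150),('disc',(255,182),107)):
  X=atz(d,u,z);print(n,X,'arm x,y',ex@(X[:2]-col),ey@(X[:2]-col))
```

```text
tip [449.7 -75.5 137. ] arm x,y -180.3143372493899 15.219388368567627
hshoulder [425. -87. 142.] arm x,y -206.26090255784698 6.905800172489447
hlow [437.  -88.6 150. ] arm x,y -194.55605931577614 3.814417847614637
disc [446.2 -87.  107. ] arm x,y -185.22807088998005 4.248735620926198
```

The hook tip is at arm y≈+15 and the handle at ≈+4, so the handle lies inside the J. One more small step centres it, then I ease up.

{"fn": "carry_out", "kwargs": {
  "commands": [
    [0.0005,0.0023,-0.003,1.2,0,0],
    [0,0,0,0,0,0],
    [-0.003,0,0,0,0,0],
    [-0.004,0,0,0,0,0],
    [-0.004,0,0,0,0,0],
    [-0.004,0,0,0,0,0]
  ]
}}

```text
t: 20.32
ee_pos: [453.3, -89.2, 215.0]
orientation: [0.564, 1.48, -0.569]
ft_force: [-2.5, 0.5, 7.2]
width: 21.0
```

```bash
python3 sw.py 1
```

```text
t 20.325 [453.3 -89.2 215. ] phi 6.8 r 178.5 F [-2.5  0.5  7.2] w 21.0 vtilt [ 1.    -0.003 -0.015] yaw 48.4
row for step 1.0 [-0.03  1.72 -2.65]
```

{"fn": "carry_out", "kwargs": {
  "commands": [
    [-0.003,0,0,0,0,0],
    [-0.003,0,0,0,0,0],
    [-0.003,0,0,0,0,0],
    [-0.003,0,0,0,0,0],
    [-0.003,0,0,0,0,0],
    [0,0,0,0,0,0]
  ]
}}

```text
t: 21.08
ee_pos: [453.2, -89.0, 232.4]
orientation: [0.563, 1.479, -0.568]
ft_force: [-1.7, 0.2, 4.6]
width: 21.5
```

```bash
python3 sw.py 1
```

```text
t 21.075 [453.2 -89.  232.4] phi 6.8 r 178.5 F [-1.7  0.2  4.6] w 21.5 vtilt [ 1.    -0.003 -0.016] yaw 48.5
row for step 1.0 [-0.04  1.73 -2.65]
```

Upward force dropped from 7.2 to 4.6 N, so the hook is carrying the specimen. Easing on up.

{"fn": "carry_out", "kwargs": {
  "commands": [
    [-0.004,0,0,0,0,0],
    [-0.004,0,0,0,0,0],
    [-0.004,0,0,0,0,0],
    [-0.004,0,0,0,0,0],
    [-0.004,0,0,0,0,0],
    [-0.003,0,0,0,0,0],
    [0,0,0,0,0,0]
  ]
}}

```text
t: 21.95
ee_pos: [453.2, -88.9, 257.0]
orientation: [0.564, 1.478, -0.568]
ft_force: [-0.3, 0.8, 3.0]
width: 21.4
```

```bash
python3 sw.py 1
```

```text
t 21.95 [453.2 -88.9 257. ] phi 6.7 r 178.5 F [-0.3  0.8  3. ] w 21.4 vtilt [ 1.    -0.003 -0.017] yaw 48.5
row for step 1.0 [-0.04  1.73 -2.64]
```

{"fn": "carry_out", "kwargs": {
  "commands": [
    [-0.003,0,0,0,0,0],
    [-0.003,0,0,0,0,0],
    [-0.002,0,0,0,0,0],
    [0,0,0,0,0,0],
    [0,0,0,0,0,0]
  ]
}}

```text
t: 22.58
ee_pos: [453.2, -88.6, 264.6]
orientation: [0.564, 1.479, -0.568]
ft_force: [0.1, 0.8, 0.6]
width: 21.3
```

{"fn": "carry_out", "kwargs": {
  "commands": [
    [0,0,0,0,0,0],
    [0,0,0,0,0,0],
    [0,0,0,0,0,0],
    [0,0,0,0,0,0],
    [0,0,0,0,0,0],
    [0,0,0,0,0,0]
  ],
  "grip": 0.4
}}

```text
t: 23.32
ee_pos: [452.7, -88.7, 264.4]
orientation: [0.564, 1.479, -0.568]
ft_force: [0.2, 0.8, -0.1]
width: 52.7
```

{"fn": "carry_out", "kwargs": {
  "commands": [
    [-0.015,0,0,0,0,0],
    [-0.02,0,0,0,0,0],
    [-0.03,0,0,0,0,0],
    [-0.03,0,0,0,0,0],
    [-0.03,0,0,0,0,0],
    [0,0,0,0,0,0]
  ]
}}

```text
t: 24.08
ee_pos: [451.1, -87.7, 398.4]
orientation: [0.564, 1.476, -0.567]
ft_force: [-0.4, 0.1, -1.1]
width: 52.7
```

{"fn": "carry_out", "kwargs": {
  "commands": [
    [0,0,0,0,0,0],
    [0,0,0,0,0,0],
    [0,0,0,0,0,0],
    [0,0,0,0,0,0],
    [0,0,0,0,0,0],
    [0,0,0,0,0,0],
    [0,0,0,0,0,0],
    [0,0,0,0,0,0]
  ]
}}

```text
t: 25.08
ee_pos: [449.6, -87.3, 395.2]
orientation: [0.564, 1.482, -0.569]
ft_force: [0.5, 0.3, -0.9]
width: 52.5
```

Run:
```python
from h import *
w=snap('wrist','w9');d=snap('scene','s9')
cv2.imwrite('pics/f.png',np.hstack([cv2.resize(d['pixels'][110:220,190:300],None,fx=4,fy=4,interpolation=cv2.INTER_CUBIC),cv2.resize(w['pixels'][60:280,150:330],(360,440))]))
```

```text
(no output)
```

The picture limit is reached, so I check numerically: apparent size and position of the bright body, knob height, and stillness between two frames.

{"fn": "carry_out", "kwargs": {
  "commands": [
    [0,0,0,0,0,0],
    [0,0,0,0,0,0],
    [0,0,0,0,0,0]
  ]
}}

```text
t: 25.55
ee_pos: [449.6, -87.3, 395.3]
orientation: [0.564, 1.481, -0.569]
ft_force: [-0.0, 0.7, -0.1]
width: 52.9
```

Run:
```python
from h import *
w0=load('w9');s0=load('s9');w1=snap('wrist','w10');s1=snap('scene','s10')
for a,b in((w0,w1),(s0,s1)): 
  D=np.abs(a['pixels'].astype(int)-b['pixels']).max(2);print('moved px',(D>40).sum())
th=np.linspace(0,6.28,200);S=A([452,-91])
circ=lambda d,z,r:proj(d,np.c_[S[0]+r*np.cos(th),S[1]+r*np.sin(th),z+0*th])
g=w1['pixels'].astype(int)
for z in(107,147): q=circ(w1,z,25);print('disc pred z',z,q.min(0),q.max(0))
q=circ(w1,290,11);print('knob top pred',q.min(0),q.max(0))
red=(g[:,:,2]>90)&(g[:,:,2]>2.5*g[:,:,1]);n,l,st,c=cv2.connectedComponentsWithStats(red.astype(np.uint8));print('red',[x.tolist() for x in st[1:] if x[4]>60])
q=circ(w1,147,25);x0,y0=(q.min(0)-25).astype(int);x1,y1=(q.max(0)+25).astype(int)
print(x0,y0);k=g.mean(2)[y0:y1:3,x0:x1:3].astype(int)
for r in k: print(' '.join('%3d'%v for v in r))
```

```text
moved px 8
moved px 0
disc pred z 107 [238.6 139.4] [271.2 171.6]
disc pred z 147 [237.  143.2] [272.6 178.2]
knob top pred [242.6 180.5] [265.9 202.8]
red [[185, 122, 17, 18, 164], [248, 179, 21, 21, 364]]
212 118
104 172 200 208 182 116  98  83  85  85  84  76  78 103 116 123 123 109  93 112 113 110 112 109 110 112 110 104 181
149 173 172 141  91  97  84  85  88  81 105 144 157 159 151 151 152 147 146 141 119 108 113 111 111 111 113 111  99
174 172 153  83  84  84  86  86  89 142 153 156 157 152 151 151 156 145 141 140 145 142 113 111 110 112 114 119 117
173 163  83  86  83  84  84  85 140 153 156 157 154 152 152 156 144 141 139 143 141 140 142 126 113 112 111 120 120
169  89  86  86  85  83  87 114 113 112 139 155 154 153 155 148 143 141 143 142 140 142 141 142 126 112 112 121 122
106  85  87  87  87  85 115 114 115 115 113 110 144 154 150 142 142 144 143 142 144 140 141 143 143 117 113 120 121
 86  83  83  83  85 105 113 112 116 116 111 112 113 134 144 141 142 143 142 144 141 143 141 142 139 143 112 113 121
 86  85  84  85  86 114 113 116 116 111 111 112 113 106 141 142 145 144 1
[... 1778 characters left out ...]
 199
198 204 200 197 186 171 101 104 109 118 157 146  69  85  84  83  80  83  84 108 150 155  76 144 143 138 144 156 188
201 198 203 190 181 178 175 127 105 108 147 141  74  84  82  84  85  85  85  96 155 130  77  59 137 144 140 144 140
199 203 197 175 180 179 178 179 139  99 111 142  92  80  83  83  83  83  81 133 150  81  79  81  57 131 137 140 142
200 200 202 182 174 178 185 175 180 161  98 112 136  82  83  82  82  83  93 150  79  82  81  82  83  59 119 139 141
196 200 195 199 180 177 178 178 179 178 164  98 109 112  94  80  90 147 193 196 138  79  80  82  83  81  65  99 143
201 199 199 195 186 178 182 191 192 199 173 173 109 105 108 124 198 200 193 191 195 151  78  82  83  82  83  71  90
```

```bash
python3 -c "
from workcell import ctrl
print(ctrl.close_job())"
```

```text
the job is handed in; nothing more can be done
None
```

I stood the aluminium specimen on the balance pan and let go. I then pulled the hook down about 67 mm by its red knob, swung it under the handle and eased it up in 3–4 mm steps. At the top I let go of the knob, backed off and handed the job in at about 25.6 s.

**Checks that agreed:**
- **Placing:** the wrist picture showed the specimen upright, about 5 mm from the pan centre, with its handle within about 1° of the arm's direction. The hardest press while setting it down was about 39 N (limit 120 N).
- **Hooking:** before the rise, the wrist picture showed the hook's tip past the handle, with the handle inside the hook.
- **Lifting:** on the way up, the spring force fell by about the specimen's weight and stayed lower to the top. The fingers finished at the same height as when they first gripped the knob.
- **At the end:** the bright disc's top and right edges match the specimen hanging about 40 mm above the pan, and the knob matches its fully risen height. Two frames about half a second apart showed no movement.

**Not confirmed:**
- The 12-picture limit ran out before the last look, so the final state was checked only from pixel values. Part of the disc was hidden by the handle and flange.
- I did not measure the copper specimen, dish and beaker again at the end, but no move went near them.

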